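# Mark a channel blank in the hand press

## Task

Lay the aluminium channel in the hand press, open side up and yellow end foremost, flat between the guides with that end touching the red stop. Then press the red plunger head all the way down to its stop for a moment, let it spring back, take the channel out again and leave it lying flat, open side still up, in the green tray. Never push the plunger down with no channel under it, and leave the other things on the bench where they are.

Things in the scene. Friction and masses are not known exactly. Their poses are not given: they have to be found in the camera images.
- press: Blue C-frame hand press, bolted down; origin under the ram's axis. Base 100 (x) x 215 (y -105 to 110) x 18 mm. Throat opens to its +y. Column at y -105 to -60, 165 high; overhead arm (x +-22, z 125 to 165) reaches to y +22; steel sleeve on the axis, radius 17, z 112 to 178. Steel nest floor at z 50: 56 wide for y -62 to 50, then a 24 wide tongue (x +-12) to y 105 that fingers can straddle.
- nest_stop (a point): Foot of the red end stop's face at its middle, on the nest floor, 30 mm to the press's -y of the ram's axis; axes as the press, +y leads out of the throat. Stop 46 wide, 25 high. Two guide rails 10 mm high run on the floor from the stop to 75 mm out, 38 mm apart inside. A channel that is home has its yellow end here and its centre 75 mm out.
- ram_tip (a point): Lower end of the ram (steel rod, radius 6 mm, on the press axis below the sleeve). Up: 86 mm above the bench, so 36 mm above the nest floor (a channel 22 mm high passes under it raised by up to 10 mm); fully down: 56 mm.
- plunger_head (a point): Centre of the top of the red plunger head (a disc of radius 21 mm, 15 mm high, flat top of radius 18), on the ram's axis; 225 mm above the bench when up, 195 mm when fully down. It is pushed straight down.
- plunger (a joint): Plunger travel in m: 0 up, 0.030 fully down on its stop. A spring returns it: about 4 N starts it, about 11 N holds it at the stop, and beyond that it is rigid.
- blank: Loose aluminium U-channel, 150 long (its y), 32 wide (x), 22 high, walls 4 mm, open side up, 0.09 to 0.18 kg. Origin: centre of its underside. The last 25 mm at its -y end are yellow. Grip it across its 32 mm width; when it goes into or out of the press, well out on the plain half (say 40 mm to +y of its centre), to keep the gripper clear of the press's arm.
- blank_end (a point): Underside of the channel at the middle of its yellow end, 75 mm to -y of its origin; axes as the channel.
- tray: Green open tray fixed to the bench, 200 (x) x 120 (y) x 30 mm outside, walls and floor 5 mm. Origin: centre of its underside. The channel fits lengthwise along the tray's x, either way round.
- wrench: Bystander: steel wrench 150 mm long, lying along its x. Leave alone.
- screwdriver: Bystander: screwdriver 150 mm long, lying along its x. Leave alone.
- spray_can: Bystander: upright spray can, radius 28, 150 mm high; origin at the centre of its foot. Leave alone.
- grease_jar: Bystander: upright jar, radius 33, 80 mm high; origin at the centre of its foot. Leave alone.
- socket: Bystander: upright steel socket, radius 13, 30 mm high, standing beside the channel; origin at the centre of its foot. Leave alone.
- offcut: Bystander: brass block 30 x 20 x 20 mm beside the channel; origin at the centre of its underside. Leave alone.
- oil_bottle: Bystander: upright bottle, radius 30, 140 mm high; origin at the centre of its foot. Leave alone.
Not all that is in view belongs to the job. There is more than one size of the tray; the one meant has the size given above. Several things have the shape of the blank; the one meant has the colours described above.

How it is judged:
By the outcome, as a careful person would: the job done as asked, in the order asked, and still so for the second after the job is handed in, with the robot touching nothing.
It also fails if it takes over 70 s, if anything falls off the work surface, if the arm or the gripper's body presses on something with over 40 N, if the wrist force passes 120 N, or if a joint passes its speed limit or range.

## Robot

A 7-joint arm with a two-finger parallel gripper is mounted at the origin on the work surface. World frame = base frame: x ahead of the robot, y to its left, z up, the work surface at z = 0. Lengths are in m, angles in rad, forces in N, time in s.
With the tool pointing down it reaches from about 0.425 to 0.95 m from the base axis. Payload 16.7 kg.
Tool frame: the origin (TCP) lies midway between the tips of the shut fingers; the grasp point (between the pads) lies 19 mm behind it; z points along the fingers, y is the line along which they close (so a half turn about z gives the same grasp; the last joint's range is limited). The gripper opens to 94 mm and grips with 3 to 60 N. Pads are 16 mm wide; open, the fingers measure 119 mm over their backs; the gripper's body (75 mm by 177 mm) begins 78 mm behind the grasp point.
Start: joints at [-1.274, 0.426, 0.074, 1.606, -0.034, 1.111, -0.067], TCP at [0.291, 0.609, 0.205] pointing down, gripper open.
Joint ranges: [-2.85, 2.85], [-0.5, 2.14], [-1.23, 1.37], [0.21, 2.46], [-1.02, 4.16], [0.16, 2.05], [-2.73, 2.73]. Speed limits (rad/s): [1.89, 1.89, 2.39, 2.39, 3.01, 3.01, 3.01].

## Interface

Orientations are given as a rotation vector (axis times angle).
In Python, from rig import env, read_camera, job, trace, spot_point gives the robot as it stands.
- The arm moves only by the tool send_rows, never from a script. Its arguments are lists of equal length, an entry for each row: "dp": the shift along the world's x, y, z in cm, a list of three; "twist": the turn, a rotation vector about the world's x, y, z in degrees, a list of three. In form: {"dp": [[x, y, z], ...], "twist": [[rx, ry, rz], ...]}. A call has 1 to 5 rows; each row is the pose to reach, as a shift and turn from the pose commanded when the call began; what a row does not reach only later rows make up. A row lasts 1/8 s, in which the tool goes at most 62.5 mm and 10.7 degrees, less where a joint would pass 70% of its speed; a pose out of reach is approached as far as the arm can. A call with a gripper value outside its range is refused whole. "hand" is the opening, from -1 (shut) to 1 (fully open), set as the call begins (left out, the last holds). The fingers move at their own pace and stop on an object; "squeeze" is the grip in N (left out, the last holds). Time passes only in rows, so rows that repeat a pose let the fingers close. It gives the time, the measured TCP pose, the force, the opening and the grip force at its end, in the units of the state.
- env.sense(): the state, without advancing time (a new reading comes with each control period).
- read_camera(name): name is "side" or "top" or "wrist"; returns a dict with "img" (384x512x3 uint8, red, green, blue), "z_map" (384x512 float32, m along the optical axis (not along the pixel's ray), 0 where there is no reading), "fovy" (degrees; the focal length in pixels is half the picture's height over the tangent of half this angle, whatever the lens; pixels are square), "cx", "cy" (the principal point, pixels), "position" and "rotation" of the camera in the world. Camera axes: x right, y down, z forward; pixel columns grow to the right and rows downward; lengths in m; the calibration is good to about 2 mm. The wrist camera is an equidistant fisheye: a pixel r from the principal point sees the ray r / f radians off the axis. A picture is of the moment at which its call begins.
- job.hand_in(): hands the job in; it is judged then, once.
Trained networks look in the newest picture that a camera, given by its name, has taken for a name from the list of things; names that differ only in an ending like _2 or _b are one class to them, and where a whole thing is asked for, a point or a joint stands for the part that bears it (a point fixed in the world has none). Each returns a list of dicts, best first, with "p" (0 to 1); they miss things now and then, are a little off and sometimes report something else, mostly with a low value. They report only what shows in the picture. A call takes as long as a camera call. They do not tell look-alikes from the thing itself.
- trace(camera, query): "pixels" (384x512 bool, what is visible of it) and "location" ([row, column] in pixels, amid what is visible of it).
- spot_point(camera, query): "location" ([row, column] in pixels: a listed point, or the origin of a listed thing).
The state is a dict: "clock": time; "q": joint angles; "dq": joint speeds; "effort": joint torques, N m; "tcp_pos": TCP position; "tcp_rot": TCP orientation; "force": force on the tool from outside, world axes, zero at the start; "torque": the same for the moment, N m; "grip_width": finger opening in m; "gripper_force": force on a finger pad.
Only numpy, scipy, OpenCV 4.12 (cv2) and the standard library are available. Lean on these libraries where they do the work, as an engineer would, in place of code of your own. Each camera call takes 0.05 s, during which the arm holds its last target. There are 200 camera calls.

## Working session

There is one attempt and no reset: what is moved stays moved. The work goes in short steps, Python scripts to look and compute and a tool call to move; the robot and the scene stay as the last step left them, time stands still between calls to the robot, and variables do not carry over. Pictures are saved under pics/ and viewed, at most 10 in all, crops included, and the job is handed in when it is done.

Besides the shell and the picture viewer there is one more tool, called after ">>>" by a JSON object that holds its "op" and its "data". send_rows: Moves the arm, as the interface text tells. Its arguments: {"type":"object","properties":{"dp":{"type":"array"},"twist":{"type":"array"},"hand":{"type":"number"},"squeeze":{"type":"number"}},"required":["dp","twist"]}

```bash
mkdir -p pics; ls; cat > h.py <<'E'
import numpy as np, cv2
from rig import env, read_camera, job, trace, spot_point
def f(c): return 192/np.tan(np.radians(c['fovy'])/2)
def cloud(c):
    z=c['z_map'];v,u=np.mgrid[:384,:512];F=f(c)
    P=np.stack([(u-c['cx'])/F*z,(v-c['cy'])/F*z,z],-1)
    R=np.array(c['rotation'])
    if R.shape!=(3,3): R=cv2.Rodrigues(R)[0]
    W=P@R.T+np.array(c['position']); W[z==0]=np.nan
    return W
def save(n,img,s=1.5):
    cv2.imwrite('pics/'+n,cv2.resize(img[...,::-1],None,fx=s,fy=s))
E
python3 - <<'E'
from h import *
s=env.sense();print(s['tcp_pos'],s['tcp_rot'],s['grip_width'],s['clock'])
for n in('top','side'):
    c=read_camera(n);save(n+'1.png',c['img']);W=cloud(c);print(n,c['position'],np.shape(c['rotation']))
    for q in['press','nest_stop','ram_tip','plunger_head','blank','blank_end','tray','spray_can','oil_bottle','grease_jar','socket','offcut']:
        r=spot_point(n,q)
        for d in r[:3]:
            i,j=np.round(d['location']).astype(int);i=min(max(i,0),383);j=min(max(j,0),511)
            print(q,round(d['p'],2),i,j,np.round(W[i,j],3))
E
```

```text
pics
[0.29092603 0.60858219 0.20477713] [-6.94648082e-01 -3.06365309e+00  2.01797633e-03] 0.09420663936371557 0.0
top [0.33234606 0.06581055 1.15565439] (3,)
press 0.63 191 334 [ 0.513 -0.192  0.051]
nest_stop 0.71 184 346 [ 0.51  -0.196  0.18 ]
plunger_head 0.51 178 354 [ 0.518 -0.206  0.225]
blank 0.8 274 354 [ 0.258 -0.248  0.003]
blank 0.71 110 352 [ 0.792 -0.279  0.01 ]
blank 0.61 169 244 [0.6   0.086 0.009]
blank_end 0.97 150 243 [0.666 0.088 0.002]
blank_end 0.93 131 357 [ 0.722 -0.293 -0.   ]
blank_end 0.64 252 360 [ 0.325 -0.267  0.02 ]
tray 0.98 298 177 [0.201 0.301 0.002]
tray 0.62 217 163 [0.452 0.348 0.001]
tray 0.16 190 334 [ 0.517 -0.193  0.047]
spray_can 0.57 235 306 [ 0.376 -0.084  0.149]
spray_can 0.47 235 231 [0.389 0.132 0.005]
oil_bottle 0.58 148 183 [0.659 0.273 0.066]
grease_jar 0.8 160 310 [ 0.608 -0.119  0.073]
socket 0.71 238 306 [ 0.368 -0.084  0.145]
socket 0.63 161 261 [0.621 0.03  0.026]
offcut 0.53 159 227 [0.634 0.14  0.013]
side [ 0.12434311 -0.62853278  0.65375582] (3,)
press 0.66 288 330 [ 0.508 -0.247  0.073]
press 0.43 224 300 [0.61  0.016 0.021]
nest_stop 0.8 290 331 [ 0.507 -0.252  0.072]
nest_stop 0.27 179 268 [0.653 0.283 0.015]
ram_tip 0.57 266 326 [ 0.522 -0.21   0.098]
plunger_head 0.97 217 331 [ 0.522 -0.201  0.225]
plunger_head 0.25 179 272 [0.662 0.272 0.018]
blank 0.97 216 282 [0.587 0.078 0.016]
blank 0.6 278 427 [ 0.767 -0.295  0.025]
blank 0.6 360 218 [ 0.245 -0.261  0.023]
blank_end 0.95 289 405 [ 0.715 -0.283  0.001]
blank_end 0.68 211 303 [0.658 0.071 0.015]
blank_end 0.58 359 256 [ 0.31  -0.292  0.023]
tray 0.94 215 132 [0.19  0.291 0.006]
tray 0.9 186 207 [0.449 0.344 0.007]
spray_can 0.92 287 243 [ 0.359 -0.131  0.033]
spray_can 0.41 228 213 [0.384 0.122 0.01 ]
oil_bottle 0.78 181 271 [0.661 0.276 0.009]
socket 0.48 228 302 [0.617 0.014 0.005]
offcut 0.45 203 288 [0.645 0.137 0.007]
```

View pics/top1.png

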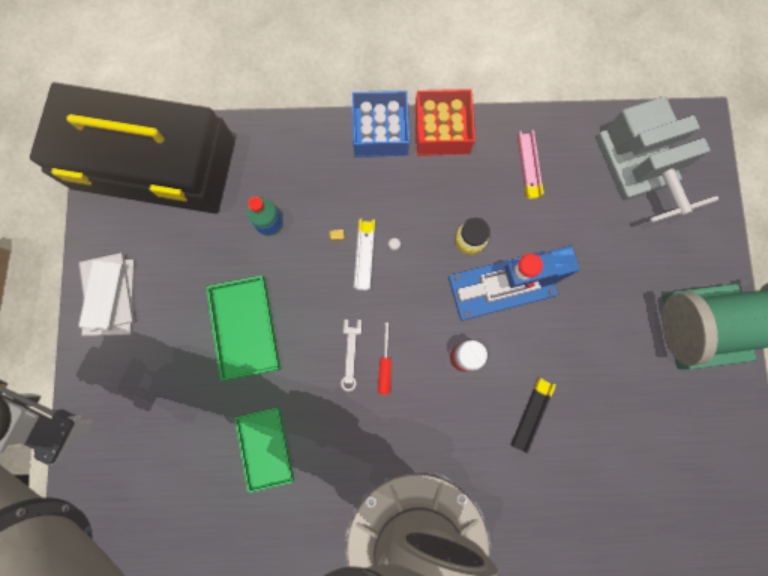

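View pics/side1.png

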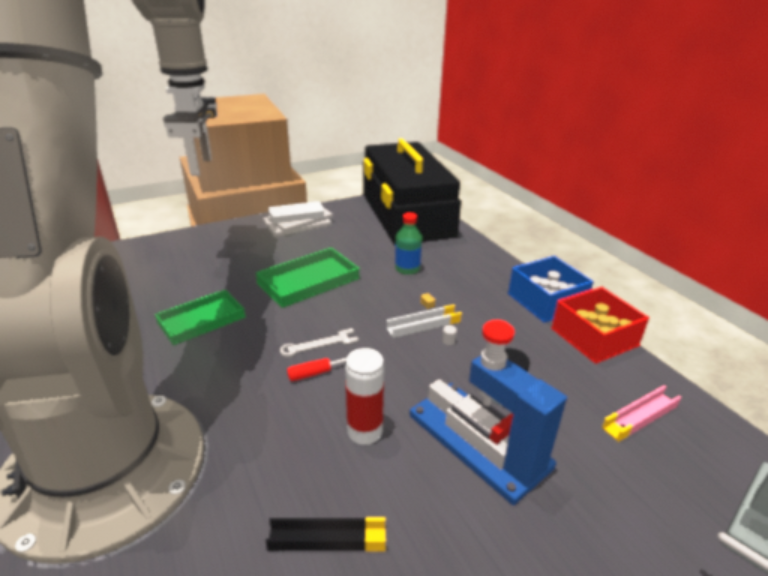

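The top view shows the aluminium channel at top-picture pixel (365,255), yellow end up, i.e. away from the robot. The press is at (515,283) with its throat to the left, and the large tray at (243,328). The pink and black channels and the small tray are decoys.

```bash
cat > m.py <<'E'
from h import *
def rect(P):
    r=cv2.minAreaRect((P[:,:2]*1000).astype(np.float32));return np.round(r[0],1),np.round(r[1],1),round(r[2],1)
for n in('top','side'):
    c=read_camera(n);W=cloud(c);im=c['img'].astype(int);R,G,B=im[...,0],im[...,1],im[...,2];Z=W[...,2]
    def box(x0,x1,y0,y1,z0,z1): return (W[...,0]>x0)&(W[...,0]<x1)&(W[...,1]>y0)&(W[...,1]<y1)&(Z>z0)&(Z<z1)
    print(n)
    m=box(.5,.7,.045,.12,.012,.03);print('blank walls',rect(W[m]),m.sum(),np.percentile(Z[m],[10,50,90]))
    y=m&(R>150)&(B<90);print('yellow',np.nanmean(W[y],0),y.sum())
    m=box(.3,.6,.2,.45,.018,.04)&(G>R+40)&(G>B+30);print('tray rim',rect(W[m]),m.sum(),np.percentile(Z[m],[50,95]))
    m=box(.4,.65,-.35,-.05,.01,.025)&(B>R+40);print('press base',rect(W[m]),m.sum(),np.median(Z[m]))
    m=box(.45,.6,-.28,-.12,.215,.235)&(R>G+60);print('head',rect(W[m]),m.sum(),np.median(Z[m]))
    m=box(.4,.65,-.4,-.05,.155,.172)&(B>R+40);print('arm top',rect(W[m]),m.sum(),np.median(Z[m]))
    m=box(.4,.65,-.19,-.05,.045,.054);print('nest',rect(W[m]),m.sum(),np.median(Z[m]))
    m=box(.4,.65,-.16,-.05,.045,.054);print('tongue',rect(W[m]),m.sum(),np.median(Z[m]))
    for a,b in (('can',(.3,.42,-.13,-.04,.1,.17)),('jar',(.55,.66,-.16,-.08,.06,.09)),('sock',(.59,.64,0,.045,.02,.04)),('offc',(.6,.67,.12,.16,.014,.03))):
        m=box(*b);print(a,rect(W[m]) if m.sum()>3 else 0,m.sum())
E
python3 m.py
```

```text
top
blank walls (array([600. ,  89.4]), array([ 32.7, 150.7]), 84.2) 131 [0.01778026 0.02148874 0.02396345]
yellow [0.66224288 0.08005308 0.02174657] 21
tray rim (array([447.6, 347.7]), array([200.7, 122. ]), 10.0) 437 [0.02800416 0.03197687]
press base (array([ 522.8, -203.7]), array([ 99.6, 213.9]), 13.1) 889 0.01814422785732872
head (array([ 522.9, -205.8]), array([39.5, 39.4]), 84.3) 201 0.22427892687875306
arm top (array([ 532.9, -246. ]), array([ 49.9, 126.9]), 12.7) 504 0.16480422106349962
nest (array([ 567.1, -148.5]), array([ 86.7, 160.9]), 87.3) 343 0.05004618536708483
tongue (array([ 569.7, -131. ]), array([158.9,  57.4]), 0.2) 196 0.050082005381722916
can (array([ 372.4, -105.4]), array([49.6, 53.8]), 88.8) 339
jar (array([ 626.1, -135.8]), array([46.7, 57. ]), 87.2) 259
sock (array([616.4,  24.7]), array([23.3, 24.2]), 40.2) 54
offc (array([642.9, 146.1]), array([20.2, 26.5]), 1.0) 55
side
blank walls (array([596.8,  91.6]), array([ 36.7, 150.2]), 84.9) 349 [0.01312473 0.01907925 0.02354105]
yellow [0.65996529 0.08356923 0.01897525] 50
tray rim (array([443.8, 350.3]), array([202. , 127.6]), 9.0) 532 [0.02641118 0.03217373]
press base (array([ 519.2, -202.2]), array([101. , 215.9]), 13.0) 1245 0.018394819866273338
head (array([ 519.4, -206.1]), array([38.8, 41. ]), 84.4) 276 0.2250619083408035
arm top (array([ 528.9, -246.1]), array([ 51. , 126.6]), 13.8) 1040 0.1652336021240856
nest (array([ 504.7, -147.9]), array([51.7, 92.2]), 10.2) 398 0.05066248758935249
tongue (array([ 505.8, -132.9]), array([32.4, 65.1]), 23.5) 213 0.050464602964399474
can (array([ 368.6, -104.2]), array([54.6, 51.6]), 0.1) 592
jar (array([ 635.5, -138.5]), array([44.4, 37.7]), 66.7) 144
sock (array([614.1,  26.1]), array([25.6, 22.5]), 18.0) 57
offc (array([639.5, 146.7]), array([27.5, 20.2]), 85.2) 42
```

>>> {"op": "send_rows", "data": {"dp": [[2.7, -5.1, 0], [5.4, -10.2, 0], [8.0, -15.4, 0], [10.7, -20.6, 0], [13.4, -25.8, 0]], "twist": [[0, 0, 4], [0, 0, 8], [0, 0, 12], [0, 0, 16], [0, 0, 19.8]], "hand": 0.4, "squeeze": 30}}

```text
clock: 2.02
tcp_pos: [0.4258, 0.3492, 0.2057]
tcp_rot: [0.154, 3.137, 0.001]
force: [1.5, 0.3, -0.2]
grip_width: 0.0655
gripper_force: 0.0
```

>>> {"op": "send_rows", "data": {"dp": [[2.7, -5.1, -1], [5.4, -10.2, -2], [8.0, -15.4, -4], [10.7, -20.6, -6], [13.4, -25.7, -8]], "twist": [[0, 0, 0], [0, 0, 0], [0, 0, 0], [0, 0, 0], [0, 0, 0]]}}

```text
clock: 2.65
tcp_pos: [0.5599, 0.0923, 0.1252]
tcp_rot: [0.157, 3.137, 0.0]
force: [1.9, 1.5, 0.1]
grip_width: 0.0658
gripper_force: 0.0
```

>>> {"op": "send_rows", "data": {"dp": [[0, 0, 0], [0, 0, 0], [0, 0, 0]], "twist": [[0, 0, 0], [0, 0, 0], [0, 0, 0]]}}

```text
clock: 3.02
tcp_pos: [0.5589, 0.0955, 0.1259]
tcp_rot: [0.154, 3.137, 0.001]
force: [-0.3, 0.8, -0.0]
grip_width: 0.0659
gripper_force: 0.0
```

```bash
cat > w.py <<'E'
from h import *
import sys
s=env.sense();print(s['tcp_pos'],s['tcp_rot'],s['grip_width'],s['clock'],s['force'])
R=cv2.Rodrigues(np.array(s['tcp_rot']))[0];print('tool y yaw',np.degrees(np.arctan2(R[1,1],R[0,1])),'z',R[:,2])
c=read_camera('wrist');save(sys.argv[1],c['img'])
z=c['z_map'];v,u=np.mgrid[:384,:512];F=f(c);Rc=np.array(c['rotation']);Rc=cv2.Rodrigues(Rc)[0] if Rc.size==3 else Rc
du,dv=u-c['cx'],v-c['cy'];r=np.hypot(du,dv)+1e-9;t=np.minimum(r/F,1.4)
P=np.stack([du/r*np.tan(t)*z,dv/r*np.tan(t)*z,z],-1);W=P@Rc.T+np.array(c['position']);W[z==0]=np.nan
np.savez('w.npz',W=W,im=c['img'])
E
python3 w.py w1.png; python3 - <<'E'
import numpy as np,cv2
d=np.load('w.npz');W=d['W'];print(np.nanmin(W[...,2]))
m=(W[...,0]>.5)&(W[...,0]<.7)&(W[...,1]>.045)&(W[...,1]<.13)&(W[...,2]>.014)&(W[...,2]<.03)
print(m.sum(),cv2.minAreaRect((W[m][:,:2]*1000).astype(np.float32)))
E
```

```text
[0.55887945 0.09546746 0.12587673] [1.54288780e-01 3.13738945e+00 1.02294674e-03] 0.06591906455693464 3.025 [-0.29390957  0.75602001 -0.01489145]
tool y yaw 84.3692240970297 z [ 4.43062942e-04  6.30311786e-04 -9.99999703e-01]
-0.0030759511153311547
1075 ((590.67626953125, 91.78184509277344), (32.431488037109375, 134.5136260986328), 84.71711730957031)
```

>>> {"op": "send_rows", "data": {"dp": [[0, 0, -4], [0, -0.05, -8], [0, -0.05, -11], [0, -0.05, -12.2], [0, -0.05, -12.2]], "twist": [[0, 0, 0], [0, 0, 0], [0, 0, 0], [0, 0, 0], [0, 0, 0]]}}

```text
clock: 3.7
tcp_pos: [0.5589, 0.094, 0.0035]
tcp_rot: [-0.156, -3.137, 0.0]
force: [0.8, 0.0, 0.2]
grip_width: 0.0659
gripper_force: 0.0
```

>>> {"op": "send_rows", "data": {"dp": [[0, 0, 0], [0, 0, 0], [0, 0, 0], [0, 0, 0], [0, 0, 0]], "twist": [[0, 0, 0], [0, 0, 0], [0, 0, 0], [0, 0, 0], [0, 0, 0]], "hand": -1, "squeeze": 35}}

```text
clock: 4.32
tcp_pos: [0.5593, 0.0937, 0.0039]
tcp_rot: [0.157, 3.137, 0.0]
force: [-1.0, 1.1, 6.6]
grip_width: 0.0317
gripper_force: 34.9
```

>>> {"op": "send_rows", "data": {"dp": [[0, 0, 2], [0, 0, 6], [0, 0, 11], [-0.5, -1, 15], [-1, -2, 15]], "twist": [[0, 0, 0], [0, 0, 0], [0, 0, 0], [0, 0, -5], [0, 0, -13]]}}

```text
clock: 4.95
tcp_pos: [0.5504, 0.0735, 0.1565]
tcp_rot: [0.517, 3.095, 0.004]
force: [-0.8, -0.4, -0.9]
grip_width: 0.0317
gripper_force: 34.9
```

>>> {"op": "send_rows", "data": {"dp": [[-1.5, -2, 0], [-3, -4, 0], [-4.5, -6, 0], [-6, -8, 0], [-6.9, -10.4, 0]], "twist": [[0, 0, -9], [0, 0, -18], [0, 0, -27], [0, 0, -36], [0, 0, -45]]}}

```text
clock: 5.58
tcp_pos: [0.4792, -0.031, 0.1535]
tcp_rot: [-1.665, -2.664, -0.0]
force: [0.0, -0.1, -0.7]
grip_width: 0.0317
gripper_force: 34.9
```

>>> {"op": "send_rows", "data": {"dp": [[0, 0, 0], [0, 0, 0], [0, 0, 0], [0, 0, 0]], "twist": [[0, 0, -7], [0, 0, -13.2], [0, 0, -13.2], [0, 0, -13.2]]}}

```text
clock: 6.08
tcp_pos: [0.48, -0.0305, 0.1534]
tcp_rot: [-1.951, -2.462, 0.0]
force: [-0.5, 0.1, -1.4]
grip_width: 0.0317
gripper_force: 34.9
```

```bash
python3 - <<'E'
from h import *
s=env.sense();R=cv2.Rodrigues(np.array(s['tcp_rot']))[0];print(s['tcp_pos'],'yaw',np.degrees(np.arctan2(R[1,1],R[0,1])),R[:,2],s['q'],s['clock'])
rect=lambda P:cv2.minAreaRect((P[:,:2]*1000).astype(np.float32))
for n in('top','side'):
    c=read_camera(n);W=cloud(c);Z=W[...,2];im=c['img'].astype(int)
    if n=='side': save('side2.png',c['img'][180:340,200:460],3)
    m=(W[...,0]>.4)&(W[...,0]<.6)&(W[...,1]<-.06)&(W[...,1]>-.17)&(Z>.14)&(Z<.185)&~(im[...,2]>im[...,0]+40)
    if m.sum()>10: print(n,m.sum(),rect(W[m]),np.percentile(Z[m],[2,50,98]), W[m][:,1].min())
    y=m&(im[...,0]>140)&(im[...,2]<90);print('yel',np.mean(W[y],0),y.sum())
E
```

```text
[ 0.47999003 -0.03045658  0.15344674] yaw 13.208525991104821 [-1.35354216e-04  4.41294962e-06 -9.99999991e-01] [-0.55190241  0.18025403  0.54200794  2.10902643 -0.12015187  0.88139235
  0.29010491] 6.075
yel [nan nan nan] 0
side 574 ((495.9372253417969, -99.6532974243164), (35.830711364746094, 87.90152740478516), 13.53991413116455) [0.15126321 0.16266344 0.1732987 ] -0.14637364858318813
yel [ 0.50301196 -0.13261018  0.16152861] 200
  return _methods._mean(a, axis=axis, dtype=dtype,
  ret = um.true_divide(
```

>>> {"op": "send_rows", "data": {"dp": [[0, 0, -4], [0, 0, -8], [0, 0, -9.4], [0, 0, -9.4], [0, 0, -9.4]], "twist": [[0, 0, 0], [0, 0, 0], [0, 0, 0], [0, 0, 0], [0, 0, 0]]}}

```text
clock: 6.8
tcp_pos: [0.4809, -0.0305, 0.0606]
tcp_rot: [1.954, 2.459, 0.002]
force: [0.0, 0.6, -0.8]
grip_width: 0.0318
gripper_force: 34.9
```

```bash
python3 - <<'E'
from h import *
s=env.sense();print(s['tcp_pos'],s['force'])
c=read_camera('side');W=cloud(c);Z=W[...,2];im=c['img'].astype(int)
save('side3.png',c['img'][190:340,230:430],3.9)
o=np.array([519.5,-205.3])/1000;ex=np.array([.974,.2267]);ey=np.array([-.2267,.974])
D=W[...,:2]-o;X=D@ex*1000;Y=D@ey*1000;Z=Z*1000
m=(abs(X)<30)&(Y>55)&(Y<160)&(Z>70)&(Z<82)
for a in range(60,160,15):
    k=m&(Y>a)&(Y<a+15)
    if k.sum()>3: print('wall tops',a,k.sum(),np.percentile(X[k],[2,98]).round(1),np.percentile(Z[k],[50,90,98]).round(1))
m=(abs(X)<30)&(Y>-25)&(Y<42)&(Z>56)&(Z<64)
for a in range(-25,42,15):
    k=m&(Y>a)&(Y<a+15)
    if k.sum()>3: print('rails',a,k.sum(),np.sort(X[k]).round(0)[::max(1,k.sum()//12)])
E
```

```text
[ 0.48087394 -0.03053852  0.06061308] [ 0.0243466   0.55011179 -0.80154937]
wall tops 60 38 [-15.2  17.3] [76.6 80.6 81.2]
wall tops 75 50 [-15.6  17.9] [78.2 80.3 81. ]
wall tops 90 40 [-15.4  16.9] [77.1 80.1 80.6]
wall tops 105 45 [-15.1  18. ] [76.  79.7 80.4]
wall tops 120 37 [-15.2  17.2] [76.5 79.3 80.3]
wall tops 135 40 [-15.9  16.6] [77.  79.8 80.4]
wall tops 150 24 [-15.3  15.9] [76.7 79.9 80.6]
rails -25 37 [-23. -22. -22. -21. -21. -19. -18.  20.  21.  21.  22.  24.  27.]
rails -10 39 [-24. -23. -22. -21. -21. -20. -18.  19.  20.  21.  22.  23.  24.]
rails 5 28 [-25. -23. -23. -23. -22. -22. -21. -21. -19. -18. -18.  21.  21.  23.]
rails 20 35 [-23. -23. -23. -22. -22. -21. -21. -19. -19. -17.  19.  20.  20.  21.
  22.  23.  24.  26.]
rails 35 19 [-23. -23. -23. -23. -22. -22. -20. -19. -19. -18.  20.  20.  20.  21.
  21.  23.  24.  24.  25.]
```

View pics/side3.png

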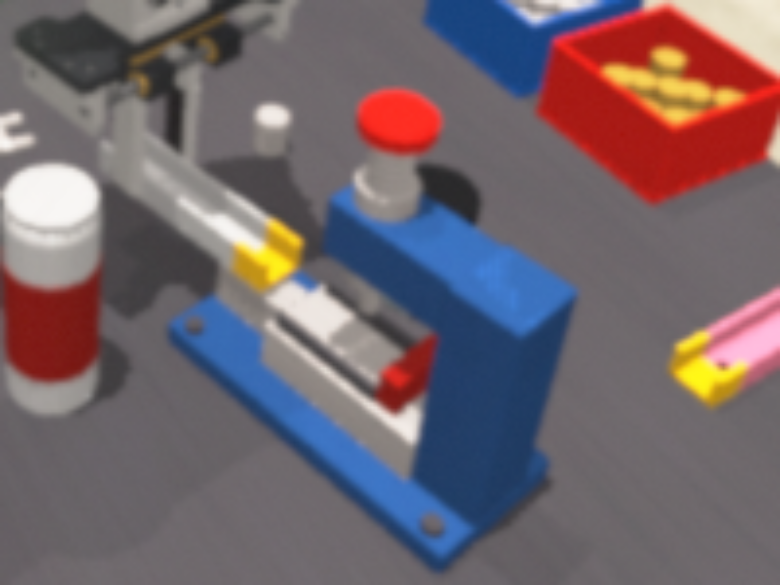

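The yellow end is in front of the rails, open side up. It is laterally centred on them to within 1 mm, and low enough to pass under the ram.

>>> {"op": "send_rows", "data": {"dp": [[0, 0, -0.3], [0.45, -1.95, -0.3], [0.9, -3.9, -0.3], [1.35, -5.85, -0.3], [1.35, -5.85, -0.3]], "twist": [[0, 0, 0], [0, 0, 0], [0, 0, 0], [0, 0, 0], [0, 0, 0]]}}

```text
clock: 7.48
tcp_pos: [0.4939, -0.0901, 0.0568]
tcp_rot: [1.956, 2.457, 0.001]
force: [0.2, -0.5, -1.4]
grip_width: 0.0319
gripper_force: 34.9
```

>>> {"op": "send_rows", "data": {"dp": [[0.2, -1, 0], [0.46, -2, 0], [0.57, -2.45, 0], [0.57, -2.45, 0]], "twist": [[0, 0, 0], [0, 0, 0], [0, 0, 0], [0, 0, 0]]}}

```text
clock: 7.98
tcp_pos: [0.4993, -0.1138, 0.0564]
tcp_rot: [-1.955, -2.459, 0.0]
force: [-1.7, -1.2, -0.8]
grip_width: 0.0317
gripper_force: 34.9
```

>>> {"op": "send_rows", "data": {"dp": [[0, 0, -0.15], [0, 0, -0.3], [0, 0, -0.3]], "twist": [[0, 0, 0], [0, 0, 0], [0, 0, 0]]}}

```text
clock: 8.35
tcp_pos: [0.4992, -0.1132, 0.0538]
tcp_rot: [-1.954, -2.459, -0.001]
force: [-4.4, 1.0, 13.7]
grip_width: 0.0318
gripper_force: 34.9
```

>>> {"op": "send_rows", "data": {"dp": [[0.07, -0.3, 0], [0.14, -0.6, 0], [0.14, -0.6, 0]], "twist": [[0, 0, 0], [0, 0, 0], [0, 0, 0]]}}

```text
clock: 8.72
tcp_pos: [0.5011, -0.1186, 0.0538]
tcp_rot: [-1.953, -2.46, -0.002]
force: [-2.1, 5.0, 10.0]
grip_width: 0.032
gripper_force: 34.9
```

>>> {"op": "send_rows", "data": {"dp": [[0.04, -0.15, 0.05], [0.07, -0.3, 0.05], [0.07, -0.3, 0.05]], "twist": [[0, 0, 0], [0, 0, 0], [0, 0, 0]]}}

```text
clock: 9.1
tcp_pos: [0.5013, -0.1227, 0.0539]
tcp_rot: [1.955, 2.459, -0.0]
force: [-0.0, -1.0, -1.1]
grip_width: 0.0317
gripper_force: 34.9
```

>>> {"op": "send_rows", "data": {"dp": [[0.02, -0.1, 0], [0.05, -0.2, 0], [0.05, -0.2, 0]], "twist": [[0, 0, 0], [0, 0, 0], [0, 0, 0]]}}

```text
clock: 9.48
tcp_pos: [0.5014, -0.123, 0.0539]
tcp_rot: [-1.952, -2.459, -0.001]
force: [-3.3, 9.8, 6.8]
grip_width: 0.0317
gripper_force: 34.9
```

>>> {"op": "send_rows", "data": {"dp": [[0, 0, 0], [0, 0, 0], [0, 0, 0]], "twist": [[0, 0, 0], [0, 0, 0], [0, 0, 0]], "hand": 0.0}}

```text
clock: 9.85
tcp_pos: [0.5019, -0.1247, 0.054]
tcp_rot: [1.955, 2.459, -0.0]
force: [0.0, -0.4, -0.9]
grip_width: 0.0471
gripper_force: 0.0
```

>>> {"op": "send_rows", "data": {"dp": [[0, 0, 1], [0, 0, 4], [0, 0, 9], [0, 0, 14], [0, 0, 20]], "twist": [[0, 0, 0], [0, 0, 0], [0, 0, 0], [0, 0, 0], [0, 0, 0]]}}

```text
clock: 10.48
tcp_pos: [0.5011, -0.1247, 0.2559]
tcp_rot: [-1.955, -2.459, 0.001]
force: [0.7, 0.7, 0.2]
grip_width: 0.047
gripper_force: 0.0
```

```bash
python3 - <<'E'
from h import *
s=env.sense();print(s['tcp_pos'],s['force'],s['clock'])
c=read_camera('side');W=cloud(c);Z=W[...,2]*1000;im=c['img'].astype(int)
save('side4.png',c['img'][190:340,230:430],3.9)
o=np.array([519.5,-205.3])/1000;ex=np.array([.974,.2267]);ey=np.array([-.2267,.974])
D=W[...,:2]-o;X=D@ex*1000;Y=D@ey*1000
m=(abs(X)<30)&(Y>-40)&(Y<150)&(Z>64)&(Z<78)
for a in range(-40,150,15):
    k=m&(Y>a)&(Y<a+15)
    if k.sum()>3: print('wall tops',a,k.sum(),np.percentile(X[k],[2,98]).round(1),np.percentile(Z[k],[50,90,98]).round(1))
print('ymax',np.percentile(Y[m],[97,99,100]))
m=(abs(X)<25)&(abs(Y)<25)&(Z>215)&(Z<232)&(im[...,0]>im[...,1]+60);print('head',W[m].mean(0),m.sum())
E
```

```text
[ 0.50113718 -0.12473786  0.25593286] [0.71224415 0.66847419 0.19673741] 10.475
wall tops -40 91 [-22.2  21.6] [75.1 76.4 77. ]
wall tops -25 59 [-16.1  17.6] [70.5 74.1 75.3]
wall tops -10 52 [-17.   17.6] [71.2 73.3 74. ]
wall tops 5 33 [-16.4  14.5] [70.9 73.3 74. ]
wall tops 20 50 [-16.3  17. ] [70.1 72.6 74.3]
wall tops 35 40 [-16.   16.3] [71.3 73.3 74.4]
wall tops 50 47 [-16.1  15.7] [70.2 73.2 74.1]
wall tops 65 43 [-17.3  14.6] [70.5 73.5 73.9]
wall tops 80 40 [-17.3  15. ] [71.  73.4 74.8]
wall tops 95 41 [-17.2  15.7] [70.7 72.7 74.1]
wall tops 110 30 [-17.3  16.7] [70.6 72.8 73.4]
ymax [115.51772358 119.83677864 120.77640757]
head [ 0.51693367 -0.20893515  0.22373288] 276
```

View pics/side4.png

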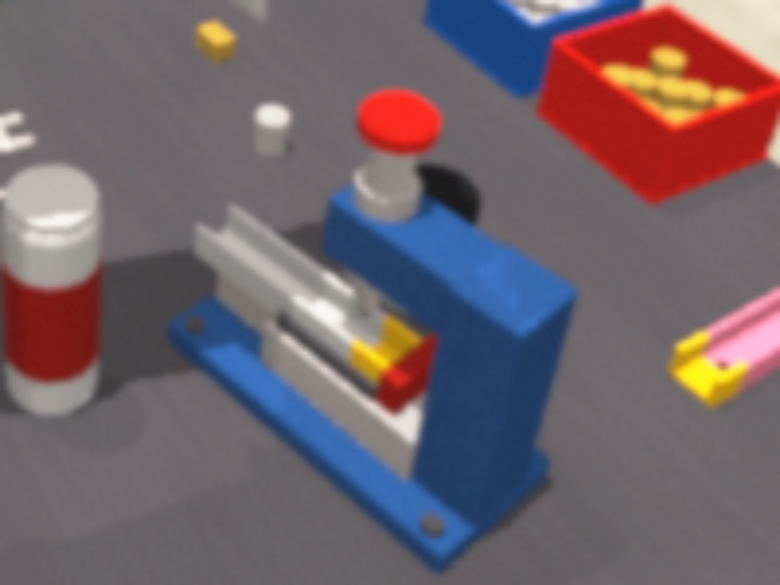

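The channel sits flat between the guides, with its yellow end against the red stop and its far end at press y ≈ 120 mm. Next is the press stroke.

>>> {"op": "send_rows", "data": {"dp": [[0.6, -2.4, 0], [1.3, -5.3, 0], [2.0, -8.1, 0], [2.0, -8.1, 0], [2.0, -8.1, 0]], "twist": [[0, 0, 0], [0, 0, 0], [0, 0, 0], [0, 0, 0], [0, 0, 0]], "hand": -1}}

```text
clock: 11.15
tcp_pos: [0.5216, -0.2051, 0.2541]
tcp_rot: [-1.955, -2.459, -0.0]
force: [-0.4, 0.5, -0.6]
grip_width: 0.0016
gripper_force: 0.0
```

>>> {"op": "send_rows", "data": {"dp": [[0, 0, -1.5], [0, 0, -2.8], [0, 0, -3.5], [0, 0, -3.5]], "twist": [[0, 0, 0], [0, 0, 0], [0, 0, 0], [0, 0, 0]]}}

```text
clock: 11.65
tcp_pos: [0.5217, -0.2049, 0.2184]
tcp_rot: [-1.953, -2.459, 0.0]
force: [-2.0, 3.4, 5.7]
grip_width: 0.0005
gripper_force: 2.5
```

>>> {"op": "send_rows", "data": {"dp": [[0, 0, -0.7], [0, 0, -1.4], [0, 0, -2.0], [0, 0, -2.3], [0, 0, -2.4]], "twist": [[0, 0, 0], [0, 0, 0], [0, 0, 0], [0, 0, 0], [0, 0, 0]]}}

```text
clock: 12.28
tcp_pos: [0.522, -0.2053, 0.1955]
tcp_rot: [-1.954, -2.46, -0.001]
force: [-2.6, 4.8, 10.9]
grip_width: 0.0003
gripper_force: 5.6
```

>>> {"op": "send_rows", "data": {"dp": [[0, 0, -0.1], [0, 0, -0.1], [0, 0, -0.1], [0, 0, -0.1]], "twist": [[0, 0, 0], [0, 0, 0], [0, 0, 0], [0, 0, 0]]}}

```text
clock: 12.78
tcp_pos: [0.522, -0.2053, 0.1952]
tcp_rot: [-1.954, -2.46, -0.002]
force: [-6.0, 5.7, 19.6]
grip_width: 0.0009
gripper_force: 10.3
```

>>> {"op": "send_rows", "data": {"dp": [[0, 0, -0.1], [0, 0, -0.1], [0, 0, -0.1], [0, 0, -0.1]], "twist": [[0, 0, 0], [0, 0, 0], [0, 0, 0], [0, 0, 0]]}}

```text
clock: 13.28
tcp_pos: [0.5221, -0.2054, 0.195]
tcp_rot: [1.955, 2.459, 0.003]
force: [-11.2, 8.2, 34.9]
grip_width: 0.0003
gripper_force: 17.6
```

>>> {"op": "send_rows", "data": {"dp": [[0, 0, 1], [0, 0, 2], [0, 0, 3.5], [0, 0, 6], [0, 0, 6.5]], "twist": [[0, 0, 0], [0, 0, 0], [0, 0, 0], [0, 0, 0], [0, 0, 0]]}}

```text
clock: 13.9
tcp_pos: [0.5223, -0.206, 0.2595]
tcp_rot: [1.954, 2.458, 0.001]
force: [0.1, 0.2, 0.0]
grip_width: 0.0006
gripper_force: 0.0
```

>>> {"op": "send_rows", "data": {"dp": [[-0.6, 2.4, 0], [-1.3, 5.3, 0], [-1.9, 8.1, 0], [-1.9, 8.1, 0], [-1.9, 8.1, 0]], "twist": [[0, 0, 0], [0, 0, 0], [0, 0, 0], [0, 0, 0], [0, 0, 0]], "hand": 0.0}}

```text
clock: 14.52
tcp_pos: [0.5028, -0.1251, 0.2578]
tcp_rot: [-1.955, -2.459, 0.0]
force: [0.4, 0.8, 0.3]
grip_width: 0.0455
gripper_force: 0.0
```

```bash
python3 - <<'E'
from h import *
s=env.sense();print(s['tcp_pos'],s['force'],s['clock'])
c=read_camera('side');W=cloud(c);Z=W[...,2]*1000;im=c['img'].astype(int)
o=np.array([519.5,-205.3])/1000;ex=np.array([.974,.2267]);ey=np.array([-.2267,.974])
D=W[...,:2]-o;X=D@ex*1000;Y=D@ey*1000
m=(abs(X)<30)&(Y>-25)&(Y<150)&(Z>64)&(Z<78)
for a in range(50,150,15):
    k=m&(Y>a)&(Y<a+15)
    if k.sum()>3: print('wall tops',a,k.sum(),np.percentile(X[k],[2,98]).round(1),np.percentile(Z[k],[50,90,98]).round(1))
print('ymax',np.percentile(Y[m],[97,99,100]))
m=(abs(X)<25)&(abs(Y)<25)&(Z>190)&(Z<232)&(im[...,0]>im[...,1]+60);print('head',np.percentile(Z[m],[50,95]),m.sum())
E
```

```text
[ 0.50278073 -0.12507872  0.25777402] [0.42439821 0.75494139 0.28053398] 14.525
wall tops 50 43 [-17.2  15.8] [71.9 73.7 74.2]
wall tops 65 47 [-17.   15.2] [70.2 73.6 74.7]
wall tops 80 39 [-17.4  15.2] [71.2 73.8 74.6]
wall tops 95 39 [-17.5  15.9] [70.6 73.6 74.2]
wall tops 110 29 [-18.   14.9] [71.2 73.4 74. ]
ymax [115.91782471 120.04591294 120.79708619]
head [225.00054413 226.62038066] 287
```

>>> {"op": "send_rows", "data": {"dp": [[-0.1, 0.05, -5], [-0.1, 0.05, -10], [-0.1, 0.05, -15], [-0.1, 0.05, -19], [-0.1, 0.05, -20.3]], "twist": [[0, 0, 0], [0, 0, 0], [0, 0, 0], [0, 0, 0], [0, 0, 0]]}}

```text
clock: 15.2
tcp_pos: [0.5006, -0.125, 0.053]
tcp_rot: [-1.955, -2.457, 0.004]
force: [0.9, -0.6, -0.7]
grip_width: 0.0472
gripper_force: 0.0
```

>>> {"op": "send_rows", "data": {"dp": [[0, 0, 0], [0, 0, 0], [0, 0, 0], [0, 0, 0]], "twist": [[0, 0, 0], [0, 0, 0], [0, 0, 0], [0, 0, 0]], "hand": -1, "squeeze": 35}}

```text
clock: 15.7
tcp_pos: [0.5028, -0.1241, 0.0562]
tcp_rot: [1.953, 2.458, 0.002]
force: [-0.9, 0.2, 8.2]
grip_width: 0.0317
gripper_force: 35.0
```

>>> {"op": "send_rows", "data": {"dp": [[0, 0, 0.2], [0, 0, 0.4], [0, 0, 0.5]], "twist": [[0, 0, 0], [0, 0, 0], [0, 0, 0]]}}

```text
clock: 16.08
tcp_pos: [0.5019, -0.1239, 0.0602]
tcp_rot: [1.954, 2.46, 0.0]
force: [-0.0, 0.2, -0.3]
grip_width: 0.0314
gripper_force: 35.0
```

>>> {"op": "send_rows", "data": {"dp": [[-0.45, 1.95, 0], [-0.9, 3.9, 0], [-1.35, 5.85, 0], [-1.8, 7.8, 0], [-2.15, 9.25, 0]], "twist": [[0, 0, 0], [0, 0, 0], [0, 0, 0], [0, 0, 0], [0, 0, 0]]}}

```text
clock: 16.7
tcp_pos: [0.4802, -0.0307, 0.06]
tcp_rot: [-1.954, -2.46, -0.0]
force: [-0.5, -0.3, -1.1]
grip_width: 0.0318
gripper_force: 35.0
```

>>> {"op": "send_rows", "data": {"dp": [[-0.2, 1, 0], [-0.3, 1.5, 2], [-0.3, 1.5, 6], [-0.3, 1.5, 11], [-0.3, 1.5, 14]], "twist": [[0, 0, 0], [0, 0, 0], [0, 0, 0], [0, 0, 0], [0, 0, 0]]}}

```text
clock: 17.32
tcp_pos: [0.4779, -0.0168, 0.2022]
tcp_rot: [1.955, 2.458, 0.003]
force: [0.2, -0.0, -1.9]
grip_width: 0.0316
gripper_force: 35.0
```

```bash
python3 - <<'E'
from h import *
s=env.sense();R=cv2.Rodrigues(np.array(s['tcp_rot']))[0];print(s['tcp_pos'],'yaw',np.degrees(np.arctan2(R[1,1],R[0,1])),s['q'],s['clock'],s['grip_width'])
E
```

```text
[ 0.47790061 -0.01677531  0.20215804] yaw 13.012733818851991 [-0.66421927  0.10324857  0.61345501  2.06655098 -0.07159484  0.98974438
  0.21306899] 17.325 0.031576508697980815
```

>>> {"op": "send_rows", "data": {"dp": [[-0.8, 4, 0], [-1.6, 8, 0], [-2.4, 12, 0], [-3.2, 16, 0], [-4, 20, 0]], "twist": [[0, 0, 9.5], [0, 0, 19], [0, 0, 28.5], [0, 0, 38], [0, 0, 47.5]]}}

```text
clock: 17.95
tcp_pos: [0.437, 0.1846, 0.2001]
tcp_rot: [0.791, 3.04, 0.0]
force: [0.7, -0.3, -0.5]
grip_width: 0.0319
gripper_force: 35.0
```

>>> {"op": "send_rows", "data": {"dp": [[-0.8, 4, 0], [-1.6, 8, 0], [-2.4, 12, 0], [-3.2, 15.9, 0], [-3.2, 15.9, 0]], "twist": [[0, 0, 9.5], [0, 0, 19], [0, 0, 28.5], [0, 0, 38], [0, 0, 39.1]]}}

```text
clock: 18.58
tcp_pos: [0.4043, 0.345, 0.1996]
tcp_rot: [0.274, -3.129, -0.0]
force: [-0.4, -1.5, -1.6]
grip_width: 0.0315
gripper_force: 35.0
```

>>> {"op": "send_rows", "data": {"dp": [[0, 0, -4], [0, 0, -8], [0, 0, -12], [0, 0, -14], [0, 0, -14]], "twist": [[0, 0, 0], [0, 0, 0], [0, 0, 0], [0, 0, 0], [0, 0, 0]]}}

```text
clock: 19.2
tcp_pos: [0.4051, 0.3409, 0.0588]
tcp_rot: [0.261, -3.129, 0.004]
force: [-0.5, -0.5, -0.4]
grip_width: 0.032
gripper_force: 35.0
```

```bash
python3 - <<'E'
from h import *
s=env.sense();R=cv2.Rodrigues(np.array(s['tcp_rot']))[0];print(s['tcp_pos'],'yaw',np.degrees(np.arctan2(R[1,1],R[0,1])),s['clock'])
c=read_camera('side');save('side5.png',c['img'][80:260,80:340],3)
E
```

```text
[0.40507861 0.34092351 0.0588452 ] yaw 99.5467163935503 19.2
```

View pics/side5.png

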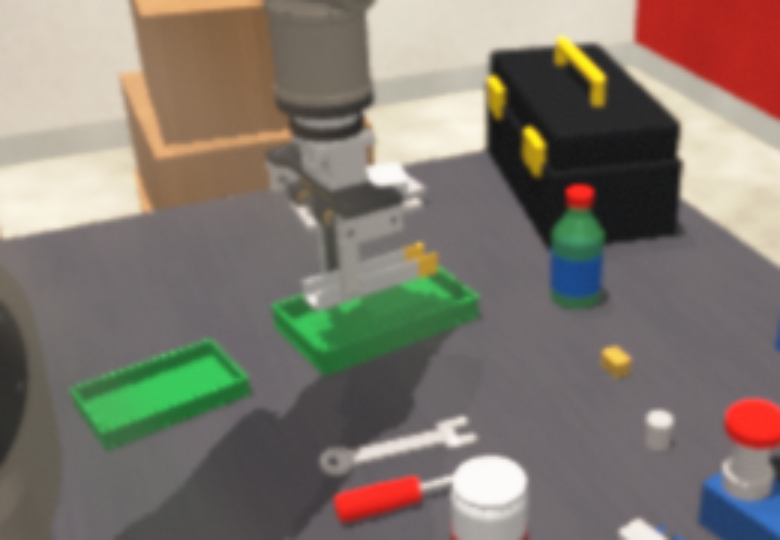

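The channel hangs level over the large tray, aligned with its length and open side up, so I lower it.

>>> {"op": "send_rows", "data": {"dp": [[0, 0, -2], [0, 0, -4], [0, 0, -4.7], [0, 0, -4.9], [0, 0, -4.9]], "twist": [[0, 0, 0], [0, 0, 0], [0, 0, 0], [0, 0, 0], [0, 0, 0]]}}

```text
clock: 19.88
tcp_pos: [0.4057, 0.3428, 0.0117]
tcp_rot: [-0.264, 3.13, 0.001]
force: [0.1, 0.6, -0.6]
grip_width: 0.0318
gripper_force: 35.0
```

>>> {"op": "send_rows", "data": {"dp": [[0, 0, -0.1], [0, 0, -0.2], [0, 0, -0.2]], "twist": [[0, 0, 0], [0, 0, 0], [0, 0, 0]]}}

```text
clock: 20.25
tcp_pos: [0.4058, 0.3428, 0.0111]
tcp_rot: [-0.264, 3.13, 0.002]
force: [-8.0, -7.2, 39.2]
grip_width: 0.0314
gripper_force: 35.0
```

>>> {"op": "send_rows", "data": {"dp": [[0, 0, 0.1], [0, 0, 0.15], [0, 0, 0.15]], "twist": [[0, 0, 0], [0, 0, 0], [0, 0, 0]]}}

```text
clock: 20.62
tcp_pos: [0.4057, 0.3428, 0.0112]
tcp_rot: [-0.264, 3.13, 0.001]
force: [-1.4, -2.1, 13.6]
grip_width: 0.0318
gripper_force: 35.0
```

>>> {"op": "send_rows", "data": {"dp": [[0, 0, 0], [0, 0, 0], [0, 0, 0]], "twist": [[0, 0, 0], [0, 0, 0], [0, 0, 0]], "hand": 0.0}}

```text
clock: 21.0
tcp_pos: [0.4053, 0.3425, 0.0104]
tcp_rot: [0.264, -3.13, 0.0]
force: [0.8, 0.3, -0.1]
grip_width: 0.0468
gripper_force: 0.0
```

>>> {"op": "send_rows", "data": {"dp": [[0, 0, 1], [0, 0, 4], [0, 0, 9], [0, 0, 14], [0, 0, 19]], "twist": [[0, 0, 0], [0, 0, 0], [0, 0, 0], [0, 0, 0], [0, 0, 0]]}}

```text
clock: 21.62
tcp_pos: [0.4052, 0.3422, 0.2029]
tcp_rot: [-0.264, 3.13, 0.001]
force: [0.3, 0.7, 0.1]
grip_width: 0.0469
gripper_force: 0.0
```

```bash
python3 - <<'E'
from h import *
s=env.sense();print(s['tcp_pos'],s['force'],s['clock'])
c=read_camera('side');save('side6.png',c['img'],1.5)
W=cloud(c);im=c['img'].astype(int);g=(im[...,1]>im[...,0]+40)
D=W[...,:2]-[.4438,.3503];a=np.radians(9.6);X=D@[np.cos(a),np.sin(a)]*1000;Y=D@[-np.sin(a),np.cos(a)]*1000;Z=W[...,2]*1000
m=(abs(X)<90)&(abs(Y)<50)&~g&(Z>12)&(Z<40);print(m.sum())
for q in range(-90,90,20):
    k=m&(X>q)&(X<q+20)
    if k.sum()>3: print(q,k.sum(),np.percentile(Y[k],[2,98]).round(1),np.percentile(Z[k],[50,90,98]).round(1))
E
```

```text
[0.4052039  0.34219677 0.20286168] [0.31473443 0.71279853 0.13632235] 21.625
386
-90 24 [-18.3  11.8] [21.3 28.  29. ]
-70 53 [-18.9  14.4] [21.  27.4 29.2]
-50 51 [-18.4  14.5] [20.6 27.8 28.8]
-30 55 [-18.1  15.5] [21.7 28.1 29.4]
-10 50 [-18.1  15.6] [22.5 28.2 28.6]
10 46 [-17.9  14. ] [21.5 28.5 29.7]
30 48 [-19.2  15.5] [21.2 28.4 29.1]
50 51 [-17.9  15.4] [20.6 28.6 29.8]
70 8 [-16.9  14.8] [22.3 28.6 30. ]
```

View pics/side6.png

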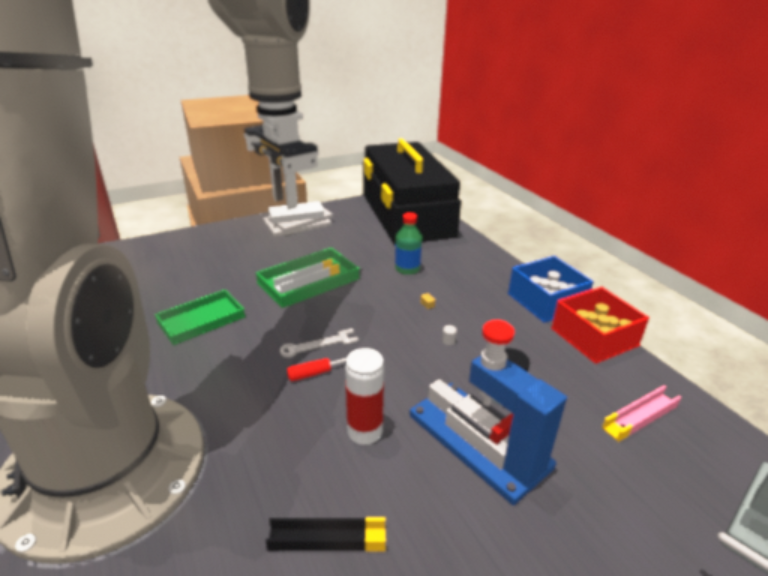

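The channel lies flat in the large tray at pixel (308,275), with its wall tops level at about 28 mm. The press is empty with its plunger up, and the other things are where they were.

```bash
python3 -c "
from rig import job
print(job.hand_in())"
```

```text
the job is handed in; nothing more can be done
None
```

I seated the channel against the red stop, pressed the plunger to its stop and let it spring back, then laid the channel flat, open side up, in the 200 x 120 mm green tray. I handed the job in at about 22 s; no verdict was returned.

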